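# Slide the phone home on the charging ledge and switch it on

### The arm

A 6-joint arm with a two-finger parallel gripper is mounted at the origin on the work surface. World frame = base frame: x ahead of the robot, y to its left, z up, the work surface at z = 0. Lengths are in m, angles in degrees, forces in N, time in s.
With the tool pointing down it reaches from about 0.3 to 0.75 m from the base axis. Payload 8.5 kg.
Tool frame: the origin (TCP) lies at the very end of the fingers, on their centre line; the grasp point (between the pads) lies 19 mm behind it (env.grasp_offset is the distance from the TCP to the grasp point, in m); y points along the fingers, z is the direction in which the jaws open and shut, and the axes are right-handed (so a half turn about y gives the same grasp; the last joint's range is limited). The gripper opens to 85 mm and grips with 20 to 120 N. Pads are 22 mm wide; open, the fingers measure 114 mm over their backs; the gripper's body (76 mm by 85 mm) begins 54 mm behind the grasp point. The pads swing forward as they close: fully open they stand 13 mm farther back than shut.
Start: joints at [-78.341, 21.807, 74.336, -0, 83.858, -12.336], TCP at [0.224, -0.502, 0.231] pointing down, gripper open.
Joint ranges: [-178.18, 178.18], [-50.72, 133.34], [12.68, 142.11], [-81.47, 261.47], [9.98, 163.14], [-165.26, 165.26]. Speed limits (degrees/s): [136.94, 136.94, 180, 180, 180, 180].

### API

Orientations are given as a 3x3 rotation matrix whose columns are the frame's x, y, z axes.
In Python, from rig import env gives the robot as it stands. The module is installed in compiled form; this text tells all that it offers.
- The arm moves only by the shell command python3 -m pendant 'ROWS' [FORCE]. ROWS is JSON, a list of rows, each a list of 3 entries, a list of its own where there are three numbers: the shift along the world's x, y, z as a fraction of full scale, then the turn about the world's z as a fraction of full scale, then the opening, from 0 (shut) to 1 (fully open). A call has 1 to 12 rows; each row shifts and turns the commanded pose from where the row before left it; what a row does not reach is not made up. Full scale, the value 1, is 30 mm for a shift and 5 degrees for a turn. A row lasts 1/12 s, in which the tool goes at most 41.7 mm and 7.16 degrees, less where a joint would pass 70% of its speed; a pose out of reach is approached as far as the arm can. A call with a number of a shift or a turn outside -1 to 1 is refused whole. A call with a gripper value outside its range is refused whole. The fingers move at their own pace and stop on an object; FORCE is the grip in N (left out, the last holds). Time passes only in rows, so rows that do not move let the fingers close. It gives the time, the measured TCP pose, the force and the opening at its end, in the units of the state.
- env.observe(): the state, without advancing time (a new reading comes with each control period).
- env.get_image(name): name is "side" or "top" or "wrist"; returns (picture, depth): 480x640x3 uint8, red, green, blue; 480x640 float32, m along the optical axis (not along the pixel's ray), 0 where there is no reading.
- env.camera_model(name): a dict with "camera_matrix" (3x3 intrinsics, pixels), "dist_coeffs" ([k1, k2, p1, p2, k3] as OpenCV has them; the pictures are not rectified), "R" (3x3) and "t" (3): a world point X has camera coordinates R X + t; the wrist camera has in their place "tool_from_camera" (4x4, takes a point from camera to tool coordinates, whose origin is the TCP and whose axes are the tool frame's). Camera axes: x right, y down, z forward; pixel columns grow to the right and rows downward; lengths in m; the calibration is good to about 2 mm. A picture is of the moment at which its call begins: read the wrist's pose just before it. camera_model takes no time and is no camera call.
- env.close_job(): hands the job in, once; it reports no verdict.
The state is a dict: "time_s": time; "q": joint angles; "qvel": joint speeds; "joint_efforts": joint torques, N m; "position": TCP position; "tool_rot": TCP orientation; "ft_force": force on the tool from outside, world axes, zero at the start; "wrist_torque": the same for the moment, N m; "grip_width": finger opening in m.
Only numpy, scipy, OpenCV 4.12 (cv2) and the standard library are available. Lean on these libraries where they do the work, as an engineer would, in place of code of your own. Each camera call takes 0.05 s, during which the arm holds its last target.

### The job

Without picking it up, push the blue phone flat along the table into the corner of the white charging ledge, so that its long side lies flush against the long rail and its end touches the end block with the contacts. Then press the orange button on the end block fully down once the phone is there, and let go. Leave the mug, the bottle and the black pouch where they stand.

Things in the scene. Friction and masses are not known exactly. Their poses are not given: they have to be found in the camera images.
- phone: Loose phone in a blue case, screen up, flat on the table: 76 mm wide (its x), 155 mm long (its y), 14 mm thick, 0.18 to 0.35 kg. Origin at the centre of its underside. It starts on the open side of the ledge, 50 to 115 mm from home each way, turned up to 0.35 rad from the ledge's axes; its +y end belongs against the end block.
- ledge: White L-shaped ledge fixed to the table, no floor, turned up to 0.15 rad. Origin: inner corner of the L, on the table. Long rail (22 mm high): x 0 to 22, y -260 to +60 mm, working face x = 0 facing -x (to the robot). End block (30 mm high): x -86 to +22, y 0 to 60 mm, working face y = 0 facing -y, with brass contacts. Phone home: its origin at x -38, y -77.5 mm here, axes parallel.
- power_top (a point): Centre of the top of the orange round push button (32 mm across) on the end block, 52 mm above the table, at x = -38, y = +30 mm in the ledge's frame; pressed straight down.
- power (a joint): Travel of the orange button: 0 released, 0.006 m fully down (about 4 N); it springs back when released.
- mug: Bystander: white mug, 80 mm across, 95 mm high, loose, left of the work. Origin at the centre of its underside.
- bottle: Bystander: green bottle with white cap, 66 mm across, 200 mm high, loose, left of the ledge. Origin at the centre of its underside.
- pouch: Bystander: black zip pouch, 150 x 90 x 60 mm (a low loop handle on top to 71 mm), loose, at the right. Origin at the centre of its underside.
There are look-alikes about, which are no part of the job. Of the things like the phone, leave any that is pink; of the rest the smaller one is meant.

How it is judged:
By the outcome, as a careful person would: the job done as asked, in the order asked, and still so for the second after the job is handed in, with the robot touching nothing.
It also fails if it takes over 56 s, if anything falls off the work surface, if the arm or the gripper's body presses on something with over 40 N, if the wrist force passes 120 N, or if a joint passes its speed limit or range.

## Working session

There is one attempt and no reset: what is moved stays moved. The work goes in short steps, Python scripts to look and compute and a shell command to move; the robot and the scene stay as the last step left them, time stands still between calls to the robot, and variables do not carry over. Pictures are saved under pics/ and viewed, and the job is handed in when it is done.

```bash
mkdir -p pics
cat > h.py <<'E'
from rig import env
import numpy as np, cv2
def grab(n,f):
    im,d=env.get_image(n); cv2.imwrite('pics/'+f+'.png',im[:,:,::-1]); np.savez('pics/'+f+'.npz',im=im,d=d); return im,d
def world(n,d,uv,z=None):
    m=env.camera_model(n); K=np.array(m['camera_matrix']);D=np.array(m['dist_coeffs'])
    R=np.array(m['R']);t=np.array(m['t'])
    out=[]
    for u,v in uv:
        p=cv2.undistortPoints(np.array([[[u,v]]],float),K,D)[0,0]; r=np.array([p[0],p[1],1])
        if z is None:
            c=r*d[int(round(v)),int(round(u))]; out.append(R.T@(c-t))
        else:
            o=-R.T@t; w=R.T@r; out.append(o+w*(z-o[2])/w[2])
    return np.array(out)
E
python3 - <<'E'
from h import *
grab('top','top0');grab('side','side0')
s=env.observe();print(s)
E
```

```text
{'time_s': 0.1, 'q': array([-7.83370157e+01,  2.18371974e+01,  7.43790361e+01,  1.48621288e-03,
        8.38574271e+01, -1.23367681e+01]), 'qvel': array([-0.05911314, -0.1429962 , -0.05871297,  0.08463768,  0.18626954,
        0.0732289 ]), 'joint_efforts': array([ 5.35443090e-03, -4.49220836e+01, -2.31656277e+01, -7.03514252e-05,
        3.65362401e-03, -1.66510358e-06]), 'position': array([ 0.22364543, -0.50219638,  0.23078098]), 'tool_rot': array([[-9.13548386e-01, -2.34636231e-04,  4.06729998e-01],
       [-4.06729955e-01,  1.26429073e-03, -9.13547560e-01],
       [-2.99873610e-04, -9.99999173e-01, -1.25042434e-03]]), 'ft_force': array([0.01314619, 0.0642719 , 0.27084476]), 'wrist_torque': array([-0.01460786,  0.02287637,  0.01679249]), 'grip_width': 0.08536803200182473}
```

View pics/top0.png

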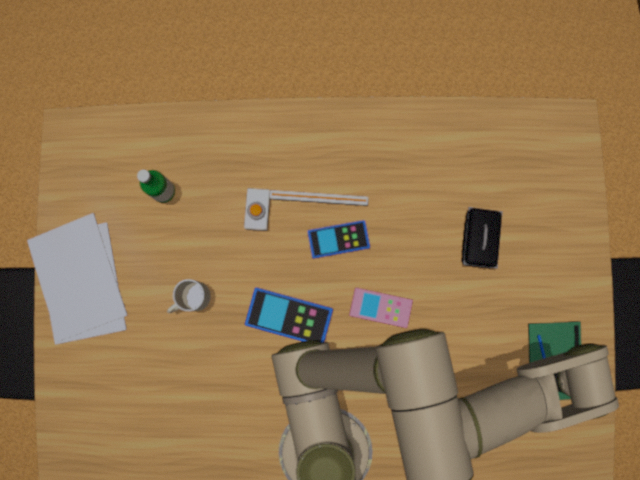

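View pics/side0.png

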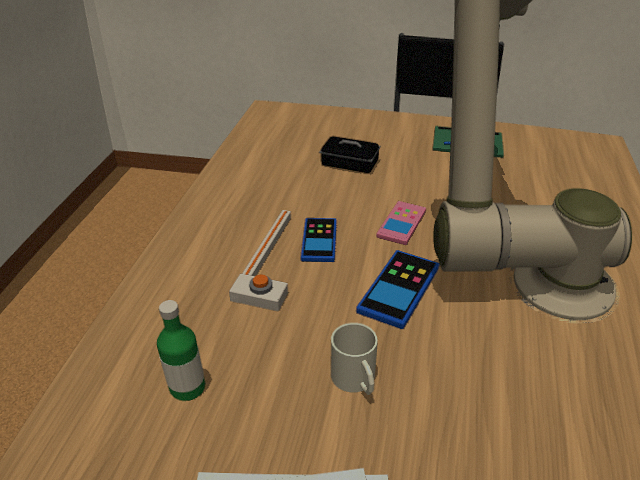

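Top view candidates are the small blue phone (339,240), the large blue phone (289,316) and the pink phone (381,307). Pink is excluded and the smaller blue one is meant, so I choose (339,240). The end block is at (257,210) with the button at (256,210), and the rail runs to (368,201). Next, a close crop and measurements.

Run:
```python
from h import *
z=np.load('pics/top0.npz');im=z['im'];d=z['d']
cv2.imwrite('pics/crop0.png',cv2.resize(im[170:350,230:430],None,fx=4,fy=4,interpolation=cv2.INTER_CUBIC)[:600,:,::-1])
zs=np.load('pics/side0.npz');ims=zs['im'];ds=zs['d']
m=env.camera_model('top');print(np.round(m['R'],3),m['t'],m['dist_coeffs'])
def rect(n,im,box,z):
    hsv=cv2.cvtColor(im,cv2.COLOR_RGB2HSV); mk=((hsv[...,0]>95)&(hsv[...,0]<130)&(hsv[...,1]>120)).astype(np.uint8)
    mm=np.zeros_like(mk);a,b,c,e=box;mm[b:e,a:c]=mk[b:e,a:c]
    cs,_=cv2.findContours(mm,cv2.RETR_EXTERNAL,cv2.CHAIN_APPROX_NONE);c=max(cs,key=cv2.contourArea)
    w=world(n,None,c[:,0,:].astype(float),z)[:,:2]
    r=cv2.minAreaRect((w*1000).astype(np.float32));return r,np.round(cv2.boxPoints(r))
print(rect('top',im,(295,210,385,270),.014))
print(rect('side',ims,(290,205,345,270),.014))
# button
for n,I,b in(('top',im,(235,180,275,240)),('side',ims,(240,265,285,300))):
    hsv=cv2.cvtColor(I,cv2.COLOR_RGB2HSV); mk=((hsv[...,0]>5)&(hsv[...,0]<16)&(hsv[...,1]>200)&(hsv[...,2]>150))
    s=np.zeros_like(mk);s[b[1]:b[3],b[0]:b[2]]=mk[b[1]:b[3],b[0]:b[2]]
    v,u=np.nonzero(s);print(n,len(u),u.mean(),v.mean(),world(n,None,[(u.mean(),v.mean())],.052))
# heights & white mask via depth in top
uu,vv=np.meshgrid(np.arange(230,390),np.arange(175,240))
pts=world('top',d,np.c_[uu.ravel(),vv.ravel()])
hsv=cv2.cvtColor(im,cv2.COLOR_RGB2HSV)[175:240,230:390].reshape(-1,3)
w=(hsv[:,1]<60)&(hsv[:,2]>110)
for nm,s in(('white rail',w&(uu.ravel()>275)),('white blk',w&(uu.ravel()<=270))):
    p=world('top',None,np.c_[uu.ravel(),vv.ravel()][s],.022 if 'rail' in nm else .03)[:,:2]*1000
    r=cv2.minAreaRect(p.astype(np.float32));print(nm,s.sum(),r,np.round(cv2.boxPoints(r)).tolist())
```

```text
[[-0.016 -1.    -0.01 ]
 [-0.993  0.017 -0.115]
 [ 0.115  0.008 -0.993]] [0.0209143  0.55011798 1.55594497] [-0.20637798  0.          0.          0.          0.        ]
(((559.7425537109375, -43.905189514160156), (72.25588989257812, 150.4564666748047), 9.415567398071289), array([[ 512.,   24.],
       [ 536., -124.],
       [ 608., -112.],
       [ 583.,   36.]], dtype=float32))
(((557.96337890625, -35.05127716064453), (74.13312530517578, 166.0397186279297), 9.475996971130371), array([[ 508.,   41.],
       [ 535., -123.],
       [ 608., -111.],
       [ 581.,   53.]], dtype=float32))
top 0 nan nan [[nan nan nan]]
side 120 258.39166666666665 277.6666666666667 [[0.63929635 0.16858604 0.052     ]]
white rail 709 ((619.1452026367188, -0.7283935546875), (250.03187561035156, 124.45589447021484), 85.06719970703125) [[546.0, -120.0], [670.0, -131.0], [692.0, 118.0], [568.0, 129.0]]
white blk 817 ((640.9799194335938, 168.18411254882812), (63.228515625, 109.05532836914062), 84.63973999023438) [[584.0, 142.0], [692.0, 132.0], [698.0, 195.0], [590.0, 205.0]]<stdin>:18: RuntimeWarning: Mean of empty slice.
  ret = ret.dtype.type(ret / rcount)
```

View pics/crop0.png

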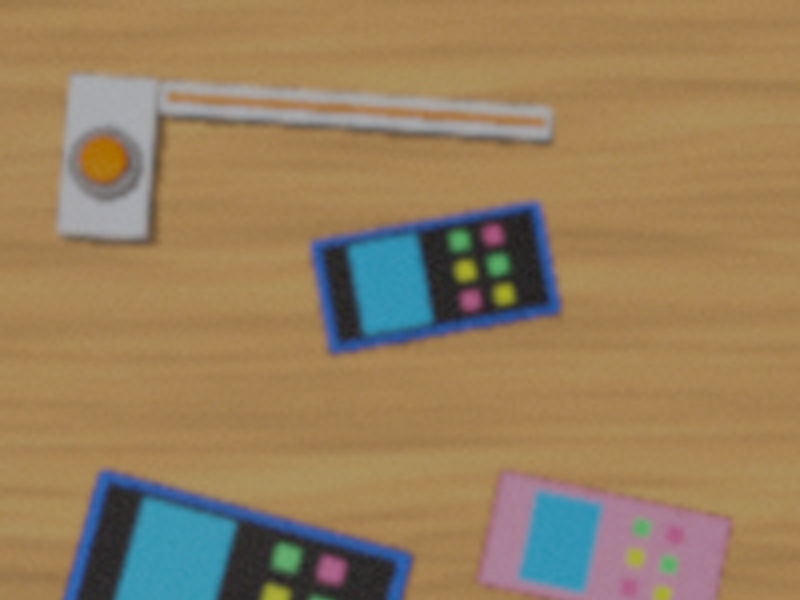

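The crop confirms it: the smaller blue-cased phone is at crop (435,277), and it measures about 72x150 mm against the expected 76x155. Next I'll refine the ledge frame and find the obstacle clearances.

Run:
```python
from h import *
c=lambda u,v:(230+u/4-.4,170+v/4-.4)
W=lambda p,z:np.round(world('top',None,[c(*q) for q in p],z)[:,:2]*1000,1).tolist()
print('stripe',W([(168,97),(545,124)],.022))
print('rail top',W([(163,84),(160,114),(550,106),(548,137)],.022))
print('block top',W([(72,76),(158,80),(152,236),(62,232)],.03))
print('button',W([(105,159)],.052))
print('phone',W([(313,241),(540,203),(559,311),(333,352)],.014))
print('big',W([(103,470),(412,552)],.014),'pink',W([(500,472),(731,520)],.014))
z=np.load('pics/top0.npz')['d']
print(world('top',z,[(482,238),(256,210),(339,240),(190,295),(157,185)]).round(3).tolist())
```

```text
stripe [[681.6, 130.2], [659.1, -118.0]]
rail top [[690.4, 133.5], [670.3, 135.5], [671.1, -121.7], [650.4, -119.8]]
block top [[695.4, 193.0], [691.5, 136.1], [588.0, 140.5], [591.7, 199.6]]
button [[635.7, 168.8]]
phone [[585.0, 35.9], [607.8, -113.9], [536.0, -124.6], [511.6, 23.9]]
big [[436.7, 175.2], [380.4, -25.4]] pink [[431.4, -83.6], [397.1, -233.9]]
[[0.55, -0.413, 0.065], [0.634, 0.168, 0.053], [0.558, -0.046, 0.007], [0.418, 0.351, 0.004], [0.689, 0.409, 0.135]]
```

```bash
python3 -m pendant '[[[0.5,0.9,0],-1,0.6],[[0.5,1,0],-1,0.6],[[0.5,1,0],-1,0.6],[[0.5,1,0],-1,0.6],[[0.5,1,0],-1,0.6],[[0.5,1,0],-0.9,0.6],[[0.5,1,0],0,0.6],[[0.5,1,0],0,0.6],[[0.5,1,0],0,0.6],[[0.5,1,0],0,0.6],[[0.5,1,0],0,0.6],[[0.5,1,0],0,0.6]]'
```

```text
time_s: 1.1
position: [0.4039, -0.1438, 0.2312]
tool_rot: [[-0.995, -0.0, -0.096], [0.096, 0.0, -0.995], [0.0, -1.0, -0.0]]
ft_force: [0.4, -1.2, 0.5]
grip_width: 0.051
```

```bash
python3 -m pendant '[[[0.8,1,-0.5],0,0.6],[[0.8,1,-0.7],0,0.6],[[0.75,1,-0.8],0,0.6],[[0,0.33,-1],0,0.6],[[0,0,-1],0,0.6],[[0,0,-1],0,0.6],[[0,0,-0.8],0,0.6],[[0,0,-0.5],0,0.6],[[0,0,0],0,0.6]]'
python3 - <<'E'
from h import *
grab('wrist','w1');grab('side','s1')
E
```

```text
time_s: 1.85
position: [0.47, -0.0484, 0.0421]
tool_rot: [[-0.995, -0.006, -0.096], [0.096, 0.002, -0.995], [0.006, -1.0, -0.002]]
ft_force: [-0.6, -0.4, -0.0]
grip_width: 0.0514
```

View pics/w1.png

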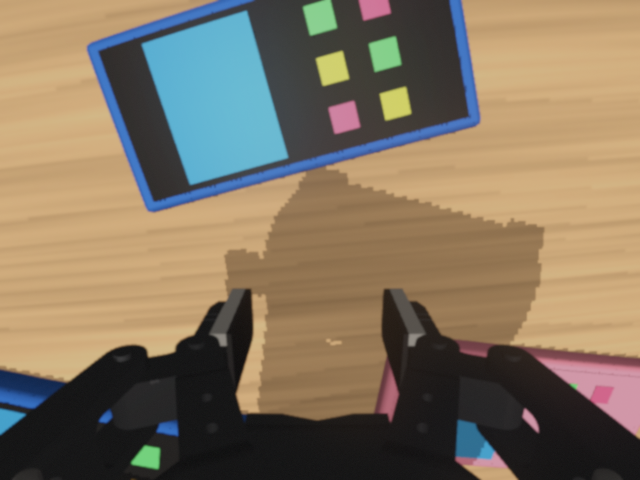

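View pics/s1.png

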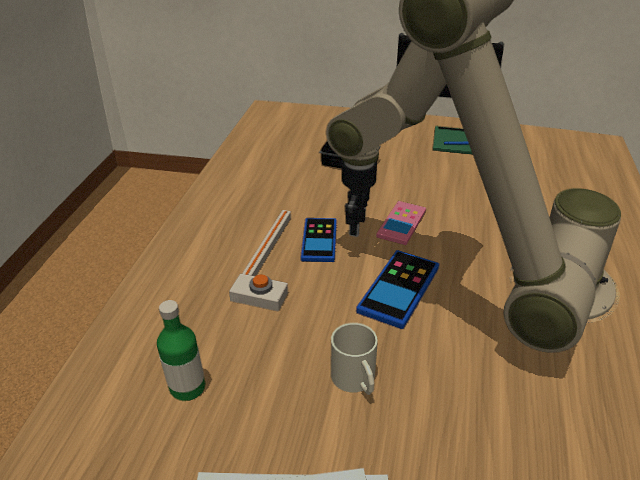

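The wrist view shows the fingers at (235,300) and (400,300) over open table. The phone's near edge runs from (150,210) to (478,122), and the pink phone is behind and clear. I'll descend step by step, watching the force.

```bash
python3 -m pendant '[[[0.1,0.1,-0.6],0,0.6],[[0,0,-0.3],0,0.6],[[0,0,-0.1],0,0.6],[[0,0,0],0,0.6]]'; python3 -m pendant '[[[0,0,-0.1],0,0.6],[[0,0,0],0,0.6]]';python3 -m pendant '[[[0,0,-0.1],0,0.6],[[0,0,0],0,0.6]]'
```

```text
time_s: 2.28
position: [0.4744, -0.046, 0.015]
tool_rot: [[-0.995, -0.0, -0.096], [0.096, 0.0, -0.995], [0.0, -1.0, -0.0]]
ft_force: [0.3, 1.2, -0.4]
grip_width: 0.0513
time_s: 2.45
position: [0.4747, -0.0461, 0.0122]
tool_rot: [[-0.995, 0.001, -0.096], [0.096, -0.0, -0.995], [-0.001, -1.0, 0.0]]
ft_force: [-0.6, -0.3, -0.1]
grip_width: 0.0512
time_s: 2.62
position: [0.4745, -0.0459, 0.0088]
tool_rot: [[-0.995, -0.0, -0.096], [0.096, 0.0, -0.995], [0.0, -1.0, -0.0]]
ft_force: [0.0, 0.2, -0.9]
grip_width: 0.0515
```

```bash
python3 -m pendant '[[[0,0,-0.1],0,0.6],[[0,0,0],0,0.6]]';python3 -m pendant '[[[0,0,-0.1],0,0.6],[[0,0,0],0,0.6]]'
python3 -m pendant '[[[0,0,-0.1],0,0.6],[[0,0,0],0,0.6]]'
```

```text
time_s: 2.78
position: [0.4744, -0.0459, 0.0056]
tool_rot: [[-0.995, -0.0, -0.096], [0.096, 0.0, -0.995], [0.0, -1.0, -0.0]]
ft_force: [-0.4, 0.2, -0.2]
grip_width: 0.0515
time_s: 2.95
position: [0.4744, -0.0459, 0.0025]
tool_rot: [[-0.995, -0.001, -0.096], [0.096, 0.0, -0.995], [0.001, -1.0, -0.0]]
ft_force: [-0.4, 0.1, -0.2]
grip_width: 0.0515
time_s: 3.12
position: [0.4744, -0.0459, -0.0006]
tool_rot: [[-0.995, -0.001, -0.096], [0.096, 0.0, -0.995], [0.001, -1.0, -0.0]]
ft_force: [-0.1, 1.4, -0.2]
grip_width: 0.0514
```

```bash
python3 -m pendant '[[[0.25,-0.02,0],0,0.6],[[0.25,-0.02,0],0,0.6],[[0.25,-0.02,0],0,0.6],[[0.25,-0.02,0],0,0.6],[[0.25,-0.03,0],0,0.6],[[0.25,-0.02,0],0,0.6],[[0.25,-0.02,0],0,0.6],[[0.25,-0.03,0],0,0.6],[[0,0,0],0,0.6]]'
python3 - <<'E'
from h import *
grab('wrist','w2');grab('top','t2')
E
```

```text
time_s: 3.87
position: [0.5363, -0.0517, -0.0]
tool_rot: [[-0.995, 0.002, -0.096], [0.096, -0.001, -0.995], [-0.002, -1.0, 0.0]]
ft_force: [-0.7, -1.0, -0.0]
grip_width: 0.0512
```

View pics/w2.png

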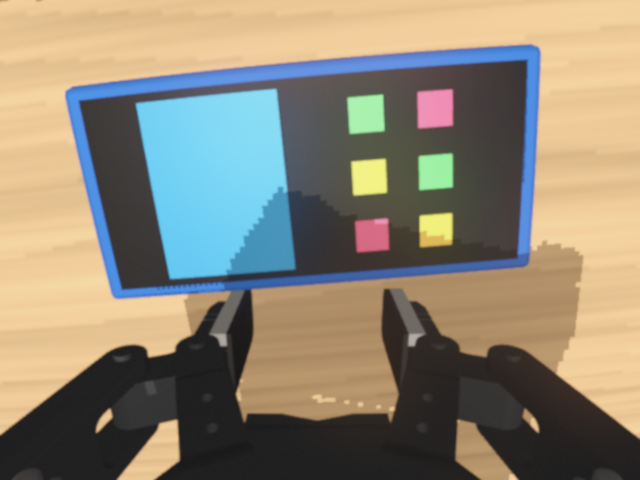

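View pics/t2.png

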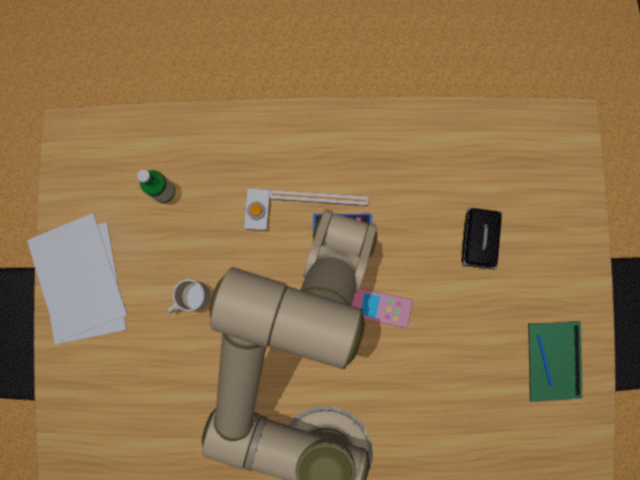

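The wrist view shows the phone almost square, with its near edge running from (115,295) to (528,262) and the left finger touching. I'll continue to the rail.

```bash
python3 -m pendant '[[[0.2,-0.02,0],0,0.6],[[0.2,-0.02,0],0,0.6],[[0.2,-0.02,0],0,0.6],[[0.1,-0.01,0],0,0.6],[[0,0,0],0,0.6]]'; python3 -m pendant '[[[0.1,-0.01,0],0,0.6],[[0,0,0],0,0.6]]';python3 -m pendant '[[[0.1,-0.01,0],0,0.6],[[0,0,0],0,0.6]]'
python3 - <<'E'
from h import *
grab('wrist','w3')
E
```

```text
time_s: 4.38
position: [0.5564, -0.0536, -0.0001]
tool_rot: [[-0.995, 0.001, -0.096], [0.096, -0.0, -0.995], [-0.001, -1.0, 0.0]]
ft_force: [-0.7, -0.1, -0.4]
grip_width: 0.0509
time_s: 4.55
position: [0.5589, -0.0538, -0.0001]
tool_rot: [[-0.995, 0.0, -0.096], [0.096, -0.0, -0.995], [-0.0, -1.0, 0.0]]
ft_force: [-0.0, 0.7, 0.1]
grip_width: 0.0512
time_s: 4.72
position: [0.5619, -0.0541, -0.0001]
tool_rot: [[-0.995, 0.0, -0.096], [0.096, -0.0, -0.995], [-0.0, -1.0, 0.0]]
ft_force: [0.1, 0.2, -0.2]
grip_width: 0.0513
```

View pics/w3.png

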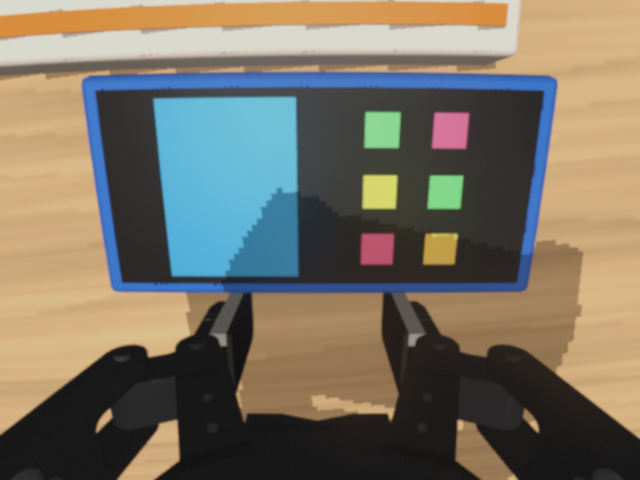

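```bash
cat >> h.py <<'E'
def wworld(uv,z,P,R):
    m=env.camera_model('wrist');T=np.array(m['tool_from_camera']);K=np.array(m['camera_matrix']);D=np.array(m['dist_coeffs'])
    q=cv2.undistortPoints(np.array(uv,float)[:,None],K,D)[:,0]
    o=np.array(P)+R@T[:3,3]; w=(R@T[:3,:3]@np.c_[q,np.ones(len(q))].T).T
    return o+w*((z-o[2])/w[:,2])[:,None]
E
python3 - <<'E'
from h import *
s=env.observe();im=np.load('pics/w3.npz')['im'].astype(int)
P,R=s['position'],s['tool_rot']
# rail near top edge: white->grey/shadow transition per column
hsv=cv2.cvtColor(im.astype(np.uint8),cv2.COLOR_RGB2HSV)
e=[];pe=[]
for u in range(20,500,10):
    col=hsv[20:72,u]; v=np.nonzero((col[:,1]<50)&(col[:,2]>185))[0]
    if len(v): e.append((u,20+v.max()))
for u in range(110,540,10):
    b=np.nonzero((hsv[60:110,u,0]>100)&(hsv[60:110,u,1]>150))[0]; pe.append((u,60+b.min()))
w=wworld(e,.022,P,R)*1000; p=np.polyfit(w[:,1],w[:,0],1);print('rail',np.degrees(np.arctan(p[0])),w[0],w[-1],np.std(w[:,0]-np.polyval(p,w[:,1])))
f=wworld(pe,.014,P,R)*1000; g=np.polyfit(f[:,1],f[:,0],1);print('phone',np.degrees(np.arctan(g[0])),f[0],f[-1])
print('gap at', [(y,np.polyval(p,y)-np.polyval(g,y)) for y in(-120,-50,20)])
E
```

```text
rail 4.980545076321963 [660.08570621  28.20368357  22.        ] [ 648.00632647 -112.06372743   22.        ] 0.0807264758202721
phone 5.508652468770389 [654.03462456   4.7021362   14.        ] [ 640.93566652 -128.62531182   14.        ]
gap at [(-120, np.float64(5.467845509754284)), (-50, np.float64(4.81719953862023)), (20, np.float64(4.166553567486176))]
```

The wrist measurement puts the rail 4–5.5 mm ahead and 0.5° off the tool. I'll correct that and push on with force watched.

```bash
python3 -m pendant '[[[0.1,-0.01,0],0.1,0.6],[[0,0,0],0,0.6]]';python3 -m pendant '[[[0.07,0,0],0,0.6],[[0,0,0],0,0.6]]';python3 -m pendant '[[[0.04,0,0],0,0.6],[[0,0,0],0,0.6]]'
```

```text
time_s: 4.93
position: [0.565, -0.0544, -0.0001]
tool_rot: [[-0.996, 0.0, -0.087], [0.087, -0.0, -0.996], [-0.0, -1.0, 0.0]]
ft_force: [0.0, -0.5, -0.4]
grip_width: 0.0511
time_s: 5.1
position: [0.5651, -0.0542, -0.0003]
tool_rot: [[-0.996, -0.004, -0.087], [0.087, 0.0, -0.996], [0.004, -1.0, -0.0]]
ft_force: [-7.6, -0.4, 5.0]
grip_width: 0.0511
time_s: 5.27
position: [0.5652, -0.0542, -0.0003]
tool_rot: [[-0.996, -0.007, -0.087], [0.087, 0.001, -0.996], [0.007, -1.0, -0.0]]
ft_force: [-12.4, -1.9, 7.4]
grip_width: 0.0514
```

```bash
python3 -m pendant '[[[-0.3,0.03,0],0,0.6],[[-0.5,0.05,0],0,0.6],[[-0.1,-0.2,0.6],0,0.3],[[0,-0.5,1],0,0.3],[[0,-0.7,1],0,0.3],[[0,-0.7,0.4],0,0.3]]'; python3 -c "
from h import *
print(env.observe()['q'].round(1))"
```

```text
time_s: 5.77
position: [0.5422, -0.1159, 0.0937]
tool_rot: [[-0.996, 0.005, -0.086], [0.086, -0.002, -0.996], [-0.006, -1.0, 0.002]]
ft_force: [0.2, -0.2, 0.8]
grip_width: 0.0256
[-24.3  30.   85.6   0.   64.1  70.6]
```

```bash
python3 -m pendant '[[[0.2,-0.3,0],1,0.3],[[0.2,-0.3,0],1,0.3],[[0.2,-0.3,0],1,0.3],[[0.2,-0.3,0],1,0.3],[[0.2,-0.3,0],1,0.3],[[0.2,-0.3,0],1,0.3],[[0.2,-0.2,0],1,0.3],[[0.2,0,0],1,0.3],[[0.2,0,0],1,0.3],[[0.1,0,0],1,0.3],[[0,0,0],1,0.3],[[0,0,0],1,0.3]]'; python3 -m pendant '[[[0,0,0],1,0.3],[[0,0,0],1,0.3],[[0,0,0],1,0.3],[[0,0,-0.3],1,0.3],[[0,0,-0.5],1,0.3],[[0,0,-0.5],1,0.3],[[0,0,-0.3],0,0.3],[[0,0,-0.3],0,0.3],[[0,0,0],0,0.3]]';python3 - <<'E'
from h import *
print(env.observe()['q'].round(1));grab('wrist','w4')
E
```

```text
time_s: 6.77
position: [0.5982, -0.175, 0.0898]
tool_rot: [[-0.57, 0.0, 0.822], [-0.822, -0.0, -0.57], [-0.0, -1.0, 0.0]]
ft_force: [0.2, -0.4, -0.4]
grip_width: 0.0261
time_s: 7.52
position: [0.5973, -0.1746, 0.0312]
tool_rot: [[-0.09, -0.002, 0.996], [-0.996, 0.001, -0.09], [-0.001, -1.0, -0.002]]
ft_force: [0.3, -0.7, -0.2]
grip_width: 0.0252
[-27.2  40.2  77.    0.   63.  -22. ]
```

View pics/w4.png

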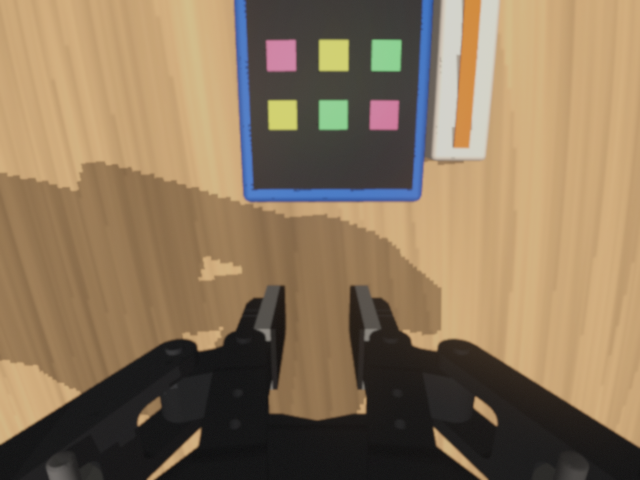

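The wrist view shows the phone's end edge at v≈200 (u 247–420), parallel to the rail with only a thin gap at u≈430. Measuring that.

```bash
python3 - <<'E'
from h import *
s=env.observe();P,R=s['position'],s['tool_rot']
print(wworld([(247,201),(420,201),(432,10)],.014,P,R).round(4).tolist(), wworld([(433,158),(442,10)],.022,P,R).round(4).tolist())
E
python3 -m pendant '[[[0.1,0,-0.4],0,0.3],[[0.03,0,-0.3],0,0.3],[[0,0,-0.1],0,0.3],[[0,0,0],0,0.3]]'; python3 -m pendant '[[[0,0,-0.06],0,0.3],[[0,0,0],0,0.3]]'
```

```text
[[0.5717, -0.1318, 0.014], [0.6449, -0.1383, 0.014], [0.6514, -0.0646, 0.014]] [[0.6483, -0.1198, 0.022], [0.6528, -0.0667, 0.022]]
time_s: 7.9
position: [0.6013, -0.1747, 0.0077]
tool_rot: [[-0.088, -0.002, 0.996], [-0.996, 0.001, -0.088], [-0.001, -1.0, -0.002]]
ft_force: [0.9, -0.1, -0.2]
grip_width: 0.0257
time_s: 8.07
position: [0.6018, -0.175, 0.0071]
tool_rot: [[-0.087, 0.0, 0.996], [-0.996, -0.0, -0.087], [0.0, -1.0, 0.0]]
ft_force: [0.1, 0.7, -1.0]
grip_width: 0.0255
```

```bash
python3 -m pendant '[[[0.05,0.4,-0.1],0,0.3],[[0.03,0.3,0],0,0.3],[[0.02,0.2,0],0,0.3],[[0.02,0.25,0],0,0.3],[[0.02,0.25,0],0,0.3],[[0.02,0.25,0],0,0.3],[[0.02,0.25,0],0,0.3],[[0.02,0.25,0],0,0.3],[[0.02,0.25,0],0,0.3],[[0.02,0.25,0],0,0.3],[[0.02,0.25,0],0,0.3],[[0,0,0],0,0.3]]'
python3 - <<'E'
from h import *
grab('wrist','w5')
E
```

```text
time_s: 9.07
position: [0.6096, -0.0863, 0.0041]
tool_rot: [[-0.086, -0.0, 0.996], [-0.996, 0.001, -0.086], [-0.001, -1.0, -0.0]]
ft_force: [0.1, -0.2, -0.2]
grip_width: 0.0256
```

View pics/w5.png

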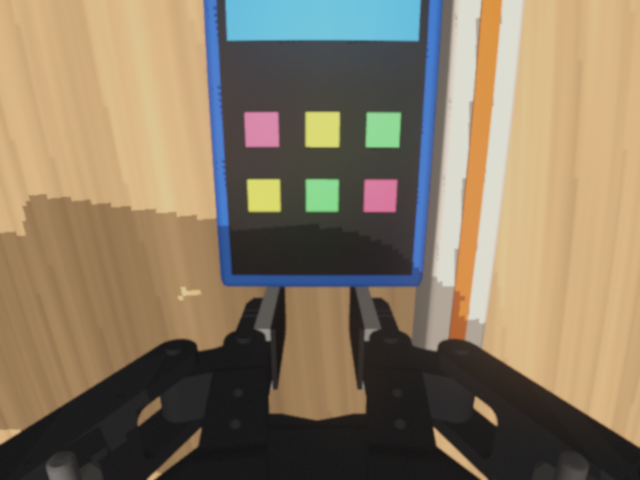

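The wrist view shows the phone in contact with the fingers at v≈285, parallel to the rail. Continuing to the end block.

```bash
python3 -m pendant '[[[0.02,0.25,0],0,0.3],[[0.02,0.25,0],0,0.3],[[0.02,0.25,0],0,0.3],[[0.02,0.25,0],0,0.3],[[0.02,0.25,0],0,0.3],[[0.02,0.25,0],0,0.3],[[0.01,0.15,0],0,0.3],[[0,0,0],0,0.3]]';python3 -m pendant '[[[0.01,0.1,0],0,0.3],[[0,0,0],0,0.3]]';python3 -m pendant '[[[0.01,0.1,0],0,0.3],[[0,0,0],0,0.3]]'
python3 - <<'E'
from h import *
grab('side','s6');grab('top','t6')
a=cv2.imread('pics/s6.png')[200:320,210:370];cv2.imwrite('pics/s6c.png',cv2.resize(a,None,fx=5,fy=5))
E
```

```text
time_s: 9.78
position: [0.6134, -0.0371, 0.0041]
tool_rot: [[-0.086, -0.0, 0.996], [-0.996, 0.0, -0.086], [-0.0, -1.0, -0.0]]
ft_force: [-0.2, -0.5, -0.3]
grip_width: 0.0256
time_s: 9.95
position: [0.6138, -0.0351, 0.0041]
tool_rot: [[-0.087, -0.0, 0.996], [-0.996, 0.0, -0.087], [-0.0, -1.0, -0.0]]
ft_force: [-0.2, 0.2, -0.4]
grip_width: 0.0258
time_s: 10.12
position: [0.6141, -0.0322, 0.0041]
tool_rot: [[-0.087, 0.0, 0.996], [-0.996, 0.0, -0.087], [-0.0, -1.0, 0.0]]
ft_force: [0.1, -0.2, 0.0]
grip_width: 0.0256
```

View pics/s6c.png

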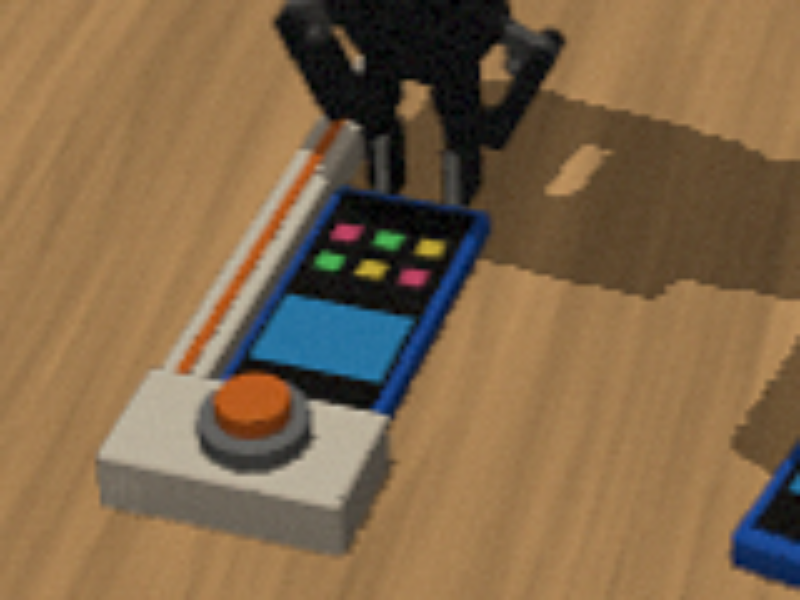

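The side crop shows the phone along the rail, with its front end just behind the block at (300,390). There's no contact force yet, so I keep going.

```bash
for i in 1; do python3 -m pendant '[[[0.01,0.1,0],0,0.3],[[0,0,0],0,0.3]]'; done;python3 -m pendant '[[[0.01,0.1,0],0,0.3],[[0,0,0],0,0.3]]'; python3 -m pendant '[[[0,0.05,0],0,0.3],[[0,0,0],0,0.3]]'
```

```text
time_s: 10.38
position: [0.6143, -0.0292, 0.0041]
tool_rot: [[-0.087, -0.0, 0.996], [-0.996, 0.0, -0.087], [-0.0, -1.0, -0.0]]
ft_force: [0.4, 0.2, 0.9]
grip_width: 0.0258
time_s: 10.55
position: [0.6147, -0.026, 0.0041]
tool_rot: [[-0.087, -0.0, 0.996], [-0.996, 0.0, -0.087], [-0.0, -1.0, -0.0]]
ft_force: [0.3, 0.0, -0.0]
grip_width: 0.0255
time_s: 10.72
position: [0.6147, -0.0247, 0.0041]
tool_rot: [[-0.087, -0.0, 0.996], [-0.996, 0.0, -0.087], [-0.0, -1.0, -0.0]]
ft_force: [0.8, -0.1, 0.2]
grip_width: 0.0255
```

```bash
python3 -m pendant '[[[0,0.07,0],0,0.3],[[0,0,0],0,0.3]]'; python3 -m pendant '[[[0,0.07,0],0,0.3],[[0,0,0],0,0.3]]'; python3 -m pendant '[[[0,0.05,0],0,0.3],[[0,0,0],0,0.3]]'
```

```text
time_s: 10.88
position: [0.6148, -0.0244, 0.0042]
tool_rot: [[-0.087, 0.0, 0.996], [-0.996, -0.003, -0.087], [0.003, -1.0, 0.001]]
ft_force: [-0.5, -9.5, -1.0]
grip_width: 0.0258
time_s: 11.05
position: [0.6148, -0.0243, 0.0043]
tool_rot: [[-0.087, 0.0, 0.996], [-0.996, -0.006, -0.087], [0.006, -1.0, 0.001]]
ft_force: [-1.3, -19.0, -1.0]
grip_width: 0.0256
time_s: 11.22
position: [0.6148, -0.0242, 0.0043]
tool_rot: [[-0.087, 0.0, 0.996], [-0.996, -0.008, -0.087], [0.008, -1.0, 0.001]]
ft_force: [-4.0, -24.8, -1.6]
grip_width: 0.0258
```

Firm end contact at 25 N. I'll back off, lift and look.

```bash
python3 -m pendant '[[[0,-0.3,0],0,0.3],[[0,-0.4,0],0,0.3],[[0,-0.2,0.5],0,0.3],[[0,0,1],0,0.3],[[-0.1,0,1],-1,0.3],[[-0.4,0.3,1],-1,0.3],[[-0.4,0.4,0],-1,0.3],[[-0.4,0.4,0],-1,0.3],[[-0.4,0.4,0],-1,0.3],[[-0.4,0.4,0],-1,0.3],[[-0.2,0.4,0],-1,0.3],[[0,0.4,0],-1,0.3]]'; python3 -m pendant '[[[0,0.4,0],-1,0.6],[[0,0.4,0],-1,0.6],[[0,0.3,0],-1,0.6],[[0,0,0],-1,0.6],[[0,0,0],-1,0.6],[[0,0,0],-1,0.6],[[0,0,0],-1,0.6],[[0,0,0],-1,0.6],[[0,0,0],-1,0.6],[[0,0,0],-1,0.6],[[0,0,0],0,0.6]]'
python3 - <<'E'
from h import *
grab('wrist','w7')
E
```

```text
time_s: 12.22
position: [0.5444, 0.0354, 0.1092]
tool_rot: [[-0.71, -0.001, 0.704], [-0.704, 0.001, -0.71], [0.0, -1.0, -0.001]]
ft_force: [-0.1, -0.9, -0.9]
grip_width: 0.0258
time_s: 13.13
position: [0.5456, 0.0677, 0.1091]
tool_rot: [[-0.996, -0.0, -0.09], [0.09, 0.0, -0.996], [0.0, -1.0, -0.0]]
ft_force: [-1.0, -0.2, -0.4]
grip_width: 0.051
```

View pics/w7.png

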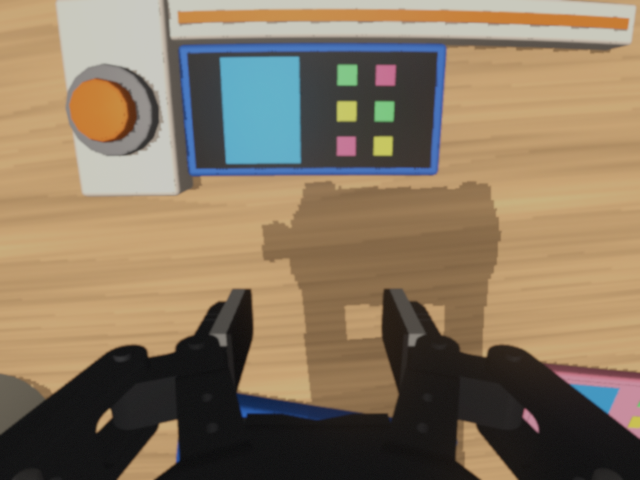

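The phone looks seated. Its long side is near the rail at v≈45 and its end near the block at u≈183. I'll measure, then do a gentle final side push.

```bash
python3 - <<'E'
from h import *
s=env.observe();P,R=s['position'],s['tool_rot']
ph=wworld([(181,46),(444,45),(437,175),(189,175)],.014,P,R)*1000
rl=wworld([(172,40),(628,46)],.022,P,R)*1000; bl=wworld([(166,30),(180,193)],.03,P,R)*1000;bt=wworld([(103,110)],.052,P,R)*1000
print('phone',ph[:,:2].round(1).tolist(),'rail',rl[:,:2].round(1).tolist(),'block',bl[:,:2].round(1).tolist(),'btn',bt.round(1).tolist())
a=lambda p,q:np.degrees(np.arctan2(q[0]-p[0],q[1]-p[1]))
print('ang phone',a(ph[1],ph[0]),a(ph[2],ph[3]),'rail',a(rl[1],rl[0]))
E
python3 -m pendant '[[[0,0,-1],0,0.6],[[0,0,-1],0,0.6],[[0,0,-0.9],0,0.6],[[0,0,-0.5],0,0.6],[[0,0,-0.2],0,0.6],[[0.3,0,-0.04],0,0.6],[[0,0,0],0,0.6]]'
```

```text
phone [[666.6, 136.8], [654.2, -13.0], [579.9, -8.1], [593.1, 144.3]] rail [[668.6, 138.8], [647.0, -118.0]] block [[672.0, 138.6], [584.7, 145.9]] btn [[633.3, 169.8, 52.0]]
ang phone 4.747499234941696 4.920610410220422 rail 4.797132797595928
time_s: 13.77
position: [0.556, 0.0676, 0.0001]
tool_rot: [[-0.996, 0.001, -0.086], [0.086, 0.0, -0.996], [-0.001, -1.0, -0.0]]
ft_force: [0.6, -0.2, 0.7]
grip_width: 0.0515
```

```bash
python3 -m pendant '[[[0.3,-0.02,0],0,0.6],[[0.15,-0.02,0],0,0.6],[[0,0,0],0,0.6]]';python3 -m pendant '[[[0.1,0,0],0,0.6],[[0,0,0],0,0.6]]';python3 -m pendant '[[[0.1,0,0],0,0.6],[[0,0,0],0,0.6]]'
```

```text
time_s: 14.02
position: [0.5692, 0.0664, 0.0007]
tool_rot: [[-0.996, 0.002, -0.087], [0.087, -0.0, -0.996], [-0.002, -1.0, -0.0]]
ft_force: [0.3, -0.1, -0.2]
grip_width: 0.051
time_s: 14.18
position: [0.5714, 0.0666, 0.0002]
tool_rot: [[-0.996, 0.001, -0.087], [0.087, -0.0, -0.996], [-0.001, -1.0, -0.0]]
ft_force: [-0.2, -0.2, 0.5]
grip_width: 0.0513
time_s: 14.35
position: [0.5745, 0.0666, 0.0]
tool_rot: [[-0.996, 0.0, -0.087], [0.087, -0.0, -0.996], [-0.0, -1.0, -0.0]]
ft_force: [-0.2, -0.4, 1.8]
grip_width: 0.0511
```

```bash
python3 -m pendant '[[[0.07,0,0],0,0.6],[[0,0,0],0,0.6]]';python3 -m pendant '[[[0.05,0,0],0,0.6],[[0,0,0],0,0.6]]';python3 -m pendant '[[[0.05,0,0],0,0.6],[[0,0,0],0,0.6]]'
```

```text
time_s: 14.52
position: [0.5756, 0.0666, -0.0003]
tool_rot: [[-0.996, -0.002, -0.087], [0.087, 0.0, -0.996], [0.002, -1.0, 0.0]]
ft_force: [-2.9, 0.0, 1.9]
grip_width: 0.0514
time_s: 14.68
position: [0.5757, 0.0667, -0.0004]
tool_rot: [[-0.996, -0.005, -0.087], [0.087, 0.0, -0.996], [0.005, -1.0, 0.0]]
ft_force: [-9.0, -1.0, 5.8]
grip_width: 0.0513
time_s: 14.85
position: [0.5757, 0.0668, -0.0004]
tool_rot: [[-0.996, -0.009, -0.087], [0.087, 0.0, -0.996], [0.009, -1.0, 0.001]]
ft_force: [-15.8, -1.7, 9.4]
grip_width: 0.0512
```

Flush on the rail at 16 N, with no further travel. I'll retreat, lift, shut the fingers and look from above before pressing.

```bash
python3 -m pendant '[[[-0.2,0.02,0],0,0.6],[[-0.4,0.03,0],0,0.6],[[-0.3,0,0.4],0,0],[[0,0,1],0,0],[[0,0.3,1],0,0],[[0,0.5,0.6],0,0],[[0,0.2,0],0,0],[[0,0,0],0,0],[[0,0,0],0,0]]';python3 - <<'E'
from h import *
s=env.observe();P,R=s['position'],s['tool_rot'];grab('wrist','w8');np.savez('pics/w8p',P=P,R=R)
E
```

```text
time_s: 15.6
position: [0.5518, 0.0981, 0.089]
tool_rot: [[-0.996, -0.001, -0.087], [0.087, -0.0, -0.996], [0.001, -1.0, 0.0]]
ft_force: [-0.5, 0.0, -0.7]
grip_width: 0.0003
```

View pics/w8.png

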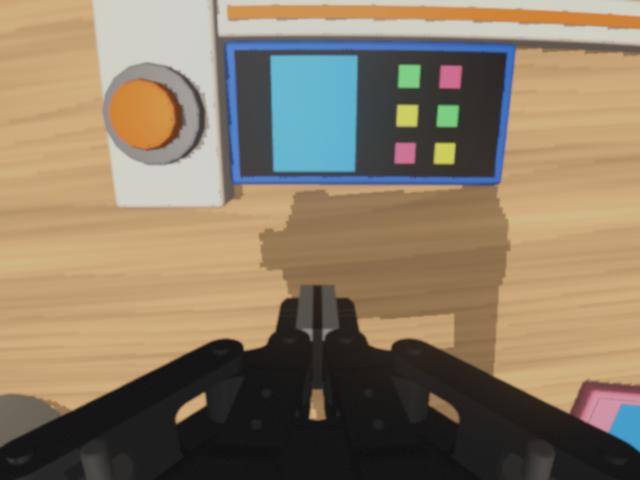

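Run:
```python
from h import *
z=np.load('pics/w8p.npz');P,R=z['P'],z['R'];im=cv2.imread('pics/w8.png')
cv2.imwrite('pics/w8c.png',cv2.resize(im[20:210,90:330],None,fx=3.1,fy=3.1,interpolation=cv2.INTER_CUBIC))
ph=wworld([(227,44),(514,45),(500,184),(236,183)],.014,P,R)*1000
rl=wworld([(219,38),(630,46)],.022,P,R)*1000; bl=wworld([(216,20),(223,206)],.03,P,R)*1000;bt=wworld([(144,114)],.052,P,R)*1000
print(ph[:,:2].round(1).tolist(),rl[:,:2].round(1).tolist(),bl[:,:2].round(1).tolist(),bt.round(1))
t=np.radians(4.95);xl=np.array([np.cos(t),-np.sin(t)]);yl=np.array([np.sin(t),np.cos(t)])
for n,p in(('ph',ph),('rl',rl),('bl',bl),('bt',bt)): print(n,np.c_[p[:,:2]@xl,p[:,:2]@yl].round(1).tolist())
```

```text
[[667.0, 136.5], [654.7, -13.8], [581.0, -8.2], [594.3, 141.8]] [[668.6, 138.6], [650.3, -73.1]] [[675.0, 137.2], [584.7, 146.9]] [[634.1 170.7  52. ]]
ph [[652.7, 193.6], [653.5, 42.7], [579.5, 42.0], [579.8, 192.5]]
rl [[654.1, 195.8], [654.1, -16.7]]
bl [[660.6, 194.9], [569.9, 196.9]]
bt [[617.0, 224.8]]
```

View pics/w8c.png

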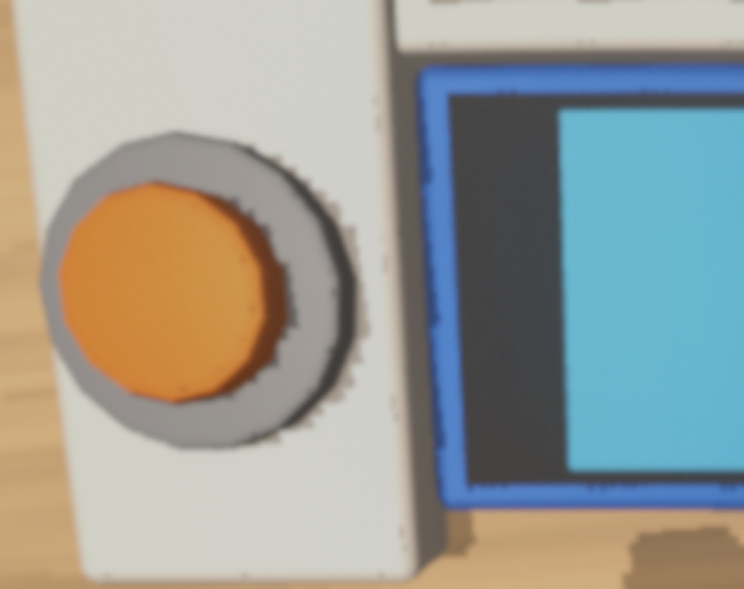

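The close view shows the phone snug at both faces, with residual gaps within measurement error. The button centre is at (634,171) mm. Moving above it and pressing.

```bash
python3 -m pendant '[[[0.7,0.6,0.2],0,0],[[0.7,0.6,0],0,0],[[0.7,0.6,0],0,0],[[0.67,0.6,0],0,0],[[0,0.02,-0.4],0,0],[[0,0,-0.6],0,0],[[0,0,-0.2],0,0],[[0,0,0],0,0]]';python3 -m pendant '[[[0,0,-0.1],0,0],[[0,0,0],0,0]]';python3 -m pendant '[[[0,0,-0.1],0,0],[[0,0,0],0,0]]';python3 -m pendant '[[[0,0,-0.1],0,0],[[0,0,0],0,0]]'
```

```text
time_s: 16.32
position: [0.6341, 0.1699, 0.057]
tool_rot: [[-0.996, -0.005, -0.088], [0.088, -0.001, -0.996], [0.005, -1.0, 0.001]]
ft_force: [-0.0, -0.4, -0.2]
grip_width: 0.0002
time_s: 16.48
position: [0.6355, 0.1702, 0.057]
tool_rot: [[-0.996, 0.0, -0.088], [0.088, -0.0, -0.996], [-0.0, -1.0, -0.0]]
ft_force: [-0.2, 0.3, 0.4]
grip_width: 0.0
time_s: 16.65
position: [0.6354, 0.1705, 0.0541]
tool_rot: [[-0.996, 0.0, -0.087], [0.087, 0.0, -0.996], [-0.0, -1.0, -0.0]]
ft_force: [-0.2, -0.4, 0.4]
grip_width: -0.0002
time_s: 16.82
position: [0.6355, 0.1706, 0.0509]
tool_rot: [[-0.996, 0.001, -0.087], [0.087, 0.0, -0.996], [-0.001, -1.0, -0.0]]
ft_force: [0.1, -1.1, 1.8]
grip_width: -0.0003
```

```bash
python3 -m pendant '[[[0,0,-0.1],0,0],[[0,0,0],0,0]]';python3 -m pendant '[[[0,0,-0.1],0,0],[[0,0,0],0,0]]';python3 -m pendant '[[[0,0,-0.1],0,0],[[0,0,0],0,0],[[0,0,0],0,0]]'
```

```text
time_s: 16.98
position: [0.6356, 0.1707, 0.0479]
tool_rot: [[-0.996, 0.001, -0.087], [0.087, 0.0, -0.996], [-0.001, -1.0, -0.0]]
ft_force: [0.1, 0.0, 2.5]
grip_width: -0.0003
time_s: 17.15
position: [0.6357, 0.1707, 0.046]
tool_rot: [[-0.996, 0.001, -0.087], [0.087, -0.0, -0.996], [-0.001, -1.0, -0.0]]
ft_force: [-0.3, -0.5, 6.7]
grip_width: -0.0002
time_s: 17.4
position: [0.6358, 0.1707, 0.0456]
tool_rot: [[-0.996, 0.003, -0.087], [0.087, -0.0, -0.996], [-0.003, -1.0, -0.0]]
ft_force: [-9.9, -2.1, 26.1]
grip_width: 0.0001
```

The button bottomed out at z≈0.0457 with 26 N. Releasing and checking.

```bash
python3 -m pendant '[[[0,0,0.2],0,0],[[0,0,0.5],0,0],[[0,0,1],0,0],[[-0.5,-0.4,1],0,0],[[-0.8,-0.6,0],0,0],[[-0.8,-0.6,0],0,0],[[-0.8,-0.6,0],0,0],[[0,0,0],0,0]]';python3 - <<'E'
from h import *
s=env.observe();P,R=s['position'],s['tool_rot'];grab('wrist','w9');np.savez('pics/w9p',P=P,R=R);grab('top','t9');grab('side','s9')
E
```

```text
time_s: 18.07
position: [0.5443, 0.1028, 0.1226]
tool_rot: [[-0.996, -0.004, -0.089], [0.089, -0.001, -0.996], [0.004, -1.0, 0.001]]
ft_force: [0.4, 0.6, 0.1]
grip_width: -0.0001
```

View pics/w9.png

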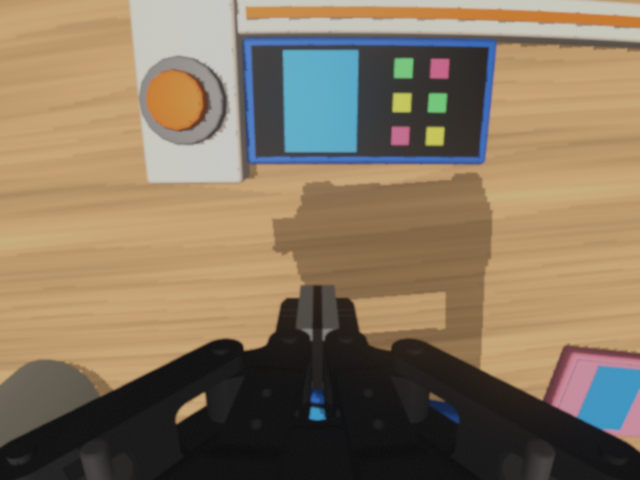

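View pics/s9.png

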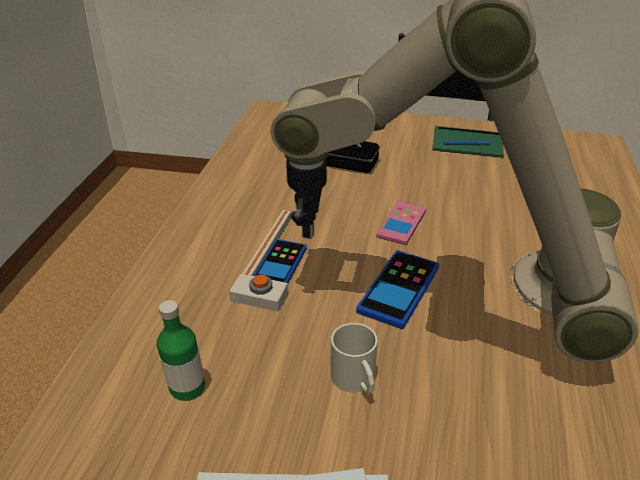

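The wrist view shows the phone in the corner at (245–493, 40–163) and the button up at (176,100). In the side view the mug (353,357), bottle (180,350), pouch (352,155) and both other phones are unmoved. The arm is clear, so I'm handing in.

```bash
python3 -m pendant '[[[0,0,0],0,0],[[0,0,0],0,0]]'; python3 -c "
from rig import env
env.close_job()"
```

```text
time_s: 18.38
position: [0.549, 0.1051, 0.1226]
tool_rot: [[-0.996, 0.0, -0.087], [0.087, 0.0, -0.996], [-0.0, -1.0, -0.0]]
ft_force: [0.4, 0.6, -0.3]
grip_width: 0.0005
the job is handed in; nothing more can be done
```

The phone is in the corner of the ledge and the orange button has been pressed once and released. The job was handed in at 18.4 s; no verdict is reported.

- **Phone:** I pushed the smaller blue phone flat along the table with the two fingers, first square to the long rail, then along it to the end block. I pressed until it stopped: 25 N at the end block, then 16 N against the rail.
- **Button:** I pressed it once with the fingers shut. It bottomed out about 6 mm down at 26 N and sprang back up when I let go.
- **Last checks:** The final pictures show the phone in the corner and the arm touching nothing. The mug, bottle, pouch and both other phones had not moved.
- **Gaps:** The close-up before the press showed the phone parallel to the rail to about 0.3°. It also showed apparent gaps of about 1 mm at the rail and 2–3 mm at the end block. The same pictures make the phone about 4 mm too short, so I put most of this down to measurement error and relied on the contact forces. I did not push the end again after the final rail push.

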